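# Brush the offcuts out from under the press head

## Robot

A 6-joint arm with a two-finger parallel gripper is mounted at the origin on a cart in front of the work surface, level with it; the furniture and walls round the work are solid. World frame = base frame: x ahead of the robot, y to its left, z up, the work surface at z = 0. Lengths are in m, angles in rad, forces in N, time in s.
With the tool pointing down it reaches from about 0.35 to 0.975 m from the base axis. Payload 4.9 kg.
Tool frame: the origin (TCP) lies at the very end of the fingers, on their centre line; the grasp point (between the pads) lies 19 mm behind it; z points along the fingers, y is the line along which they close (so a half turn about z gives the same grasp; the last joint's range is limited). The gripper opens to 85 mm and grips with 20 to 120 N. Pads are 22 mm wide; open, the fingers measure 114 mm over their backs; the gripper's body (76 mm by 85 mm) begins 54 mm behind the grasp point. The pads swing forward as they close: fully open they stand 13 mm farther back than shut.
Start: joints at [-1.466, 0.053, 1.613, -0, 1.476, -0.119], TCP at [0.139, -0.609, 0.2] pointing down, gripper open.
Joint ranges: [-3.01, 3.01], [-1.01, 2.22], [0.06, 2.58], [-1.02, 4.17], [0.09, 2.62], [-3.14, 3.14]. Speed limits (rad/s): [2.57, 2.57, 3.14, 3.14, 3.14, 3.14].

## Interface

Orientations are given as a rotation vector (axis times angle).
In Python, from bench import arm gives the robot as it stands. Calls block until the motion is done:
- arm.reach(position, orientation): joint-space move of the TCP to a pose.
- arm.move_linear(position, rotation=None, max_speed=0.15, guard=None): straight line of the TCP; rotation=None keeps the orientation; max_speed is the mean speed in m/s. With guard (N) it stops when the force on the tool has changed by that much, and returns True; else False.
- arm.movej(angles): joint-space move.
- arm.gripper_open() and arm.close(newtons=None): open the fingers fully, or close them until they stop; newtons is the grip in N (None keeps the last).
- arm.wait(seconds).
- arm.ik(position, orientation): joint angles nearest the present ones, or None.
- arm.read_state(): the state.
- arm.capture(name): name is "scene" or "side" or "wrist"; returns a dict with "pixels" (400x640x3 uint8, red, green, blue), "fx", "fy", "cx", "cy" (pixels), "dist" ([k1, k2, p1, p2, k3] as OpenCV has them; the pictures are not rectified), "world_from_camera" (4x4, takes a point from camera to world coordinates). Camera axes: x right, y down, z forward; pixel columns grow to the right and rows downward; lengths in m; the calibration is good to about 2 mm. A picture is of the moment at which its call begins. There is no depth.
A pose or a line that the arm cannot do raises arm.PlanningError and nothing moves.
- arm.job_done(): hands the job in; it is judged then, once.
The state is a dict: "time_s": time; "joint_pos": joint angles; "qvel": joint speeds; "tau": joint torques, N m; "eef_pos": TCP position; "eef_rot": TCP orientation; "wrist_force": force on the tool from outside, world axes, zero at the start; "moment": the same for the moment, N m; "opening": opening from 0.0 (shut) to 1.0 (fully open); "grasp_force": force on a finger pad.
Only numpy, scipy, OpenCV 4.12 (cv2) and the standard library are available. Lean on these libraries where they do the work, as an engineer would, in place of code of your own. Each camera call takes 0.05 s, during which the arm holds its last target. There are 200 camera calls.

## Task

Take the flat brush out of its holder and with it sweep all five metal offcuts off the press's die bed into the catch tray in front; the back ones lie under the press head, so lean the brush to get behind them, and feel for the bed, pressing only gently. Then hang the brush back upright in its holder. Keep the fingers off the offcuts, do not bump the press or the tray with the gripper, and leave the other things where they are.

Things in the scene. Friction and masses are not known exactly. Their poses are not given: they have to be found in the camera images.
- press: grey bench press, fixed, its open front turned to the robot's left. Origin on the worktop under the middle of its die bed; x to its back, y to its left, z up. Open in front and at the sides; its column is a wall behind the bed, face at x = +60 mm. The base and column are 196 mm wide at most. A hub with small handles sticks out left of the head to y = 100 mm, x 0 to 100 mm, z up to 235 mm.
- head_front (a point): middle of the lower front edge of the press head, which overhangs the bed. From here the head runs 94 mm back (+x), 75 mm to either side and 40 mm up; it is 160 mm above the worktop. Below it hangs a ram with punch, 26 mm across, on the axis x = +47 mm, its end 98 mm above the worktop.
- die_bed: flat steel die bed, 120 (x) x 176 (y) mm, fixed, top 36 to 50 mm above the worktop. Origin at the middle of its top; axes as the press. Side rails 11.5 mm high, inner faces at y = -80 and +80 mm. A lower die 36 mm wide (y), 12 mm high, fills x = +22 to +60 mm at y = 0. The front edge, x = -60 mm, is open.
- tray: open aluminium catch tray, fixed against the front of the press, 92 (x) x 206 (y) x 34 mm high, walls and floor 4 mm. Origin under the middle of its floor; axes as the press; its rear wall touches the bed's front edge, just below the bed's top.
- holder: grey brush holder, fixed, 60 (x) x 94 (y) x 65 mm high on a dark foot 90 x 120 x 8 mm, with an upright slot 24 (x) x 54 (y) mm down its middle. Origin on the worktop under the middle; z up.
- brush: flat hand brush, pale wooden handle, hanging upright by its collar in the holder. Origin at the middle of the collar's underside, which rests on the holder; z up the handle, y along the width, x through the thickness. Collar 30 (x) x 64 (y) x 8 mm, ferrule 20 x 50 mm up to z = 28 mm, handle 16 (x) x 24 (y) mm up to z = 120 mm. About 130 g.
- bristle_root (a point): the brush's origin again, where its stiff bristles, 14 (x) x 44 (y) mm, leave the collar. They are worn and reach 40 to 55 mm below this point: not measured, must be felt. Pressed with over about 8 N along the handle they give way and stay shorter.
- hex_stub: scrap on the die bed: short stub of bright steel hexagon bar, 17 mm across the flats, 12 mm high. Origin at the middle of its underside as it first lies.
- round_slug: scrap on the die bed: round bright steel slug, 18 mm across, 9.5 mm high. Origin at the middle of its underside as it first lies.
- angle_offcut: scrap on the die bed: aluminium angle offcut, L section 17 x 16 x 16 mm high, 4 mm thick. Origin at the middle of its underside as it first lies.
- channel_offcut: scrap on the die bed: aluminium U-channel offcut, 18 x 15 x 14 mm high. Origin at the middle of its underside as it first lies.
- step_block: scrap on the die bed: dark steel stepped block offcut, 18 x 14 x 12.5 mm high. Origin at the middle of its underside as it first lies.
- heat_sink: bystander, loose: finned aluminium heat sink 40 x 40 x 22 mm. Origin under its middle.
- side_cutters: bystander, loose: side cutters with dark grips, 46 x 134 x 14 mm. Origin under its middle.
- terminal_strip: bystander, loose: white six-way terminal strip 18 x 60 x 16 mm. Origin under its middle.
- mouse: bystander, loose: black computer mouse 106 x 58 x 34 mm. Origin under its middle.
Mind the look-alikes: they are no part of the job. What is shaped like the holder but yellow is not meant.

How it is judged:
On the way, in this order (a step that is already met when the one before it is completed fails the run):
1. the brush is drawn clear out of its holder (z of brush in the frame of holder above 0.13 m), for 0.1 s.
2. all five offcuts lie in the catch tray while the brush is still out of the holder (x of hex_stub in the frame of tray between -0.046 and 0.046 m and y of hex_stub in the frame of tray between -0.103 and 0.103 m and z of each of hex_stub, round_slug, angle_offcut, channel_offcut, step_block in the frame of tray below 0.038 m and x of round_slug in the frame of tray between -0.046 and 0.046 m and y of round_slug in the frame of tray between -0.103 and 0.103 m and x of angle_offcut in the frame of tray between -0.046 and 0.046 m and y of angle_offcut in the frame of tray between -0.103 and 0.103 m and x of channel_offcut in the frame of tray between -0.046 and 0.046 m and y of channel_offcut in the frame of tray between -0.103 and 0.103 m and x of step_block in the frame of tray between -0.046 and 0.046 m and y of step_block in the frame of tray between -0.103 and 0.103 m and z of brush in the frame of holder above 0.13 m), for 0.2 s.
At the end, for the whole second after the job is handed in: All five offcuts rest inside the catch tray (origins within its walls, under 38 mm above its underside); the brush hangs at rest in its holder: origin 60 to 72 mm above the holder's, within 12 mm of its middle, upright within 0.12 rad (x of hex_stub in the frame of tray between -0.046 and 0.046 m and y of hex_stub in the frame of tray between -0.103 and 0.103 m and z of each of hex_stub, round_slug, angle_offcut, channel_offcut, step_block in the frame of tray below 0.038 m and x of round_slug in the frame of tray between -0.046 and 0.046 m and y of round_slug in the frame of tray between -0.103 and 0.103 m and x of angle_offcut in the frame of tray between -0.046 and 0.046 m and y of angle_offcut in the frame of tray between -0.103 and 0.103 m and x of channel_offcut in the frame of tray between -0.046 and 0.046 m and y of channel_offcut in the frame of tray between -0.103 and 0.103 m and x of step_block in the frame of tray between -0.046 and 0.046 m and y of step_block in the frame of tray between -0.103 and 0.103 m and linear speed of each of hex_stub, round_slug, angle_offcut, channel_offcut, step_block, brush below 0.02 m/s and horizontal distance between brush and holder below 0.012 m and angle between brush's own z axis and vertical below 0.12 rad and z of brush in the frame of holder between 0.06 and 0.072 m); the robot touches nothing.
It fails at once if the fingers or the arm push a scrap piece (contact force between any of the fingers, the arm and hex_stub above 1 N or contact force between any of the fingers, the arm and round_slug above 1 N or contact force between any of the fingers, the arm and angle_offcut above 1 N or contact force between any of the fingers, the arm and channel_offcut above 1 N or contact force between any of the fingers, the arm and step_block above 1 N).
It fails at once if the brush is pressed on the press or its bed with more than 25 N (contact force between brush and die_bed above 25 N or contact force between brush and press above 25 N).
It fails at once if the fingers or the arm bump the press, its bed or the tray (over 8 N) (contact force between any of the fingers, the arm and press above 8 N or contact force between any of the fingers, the arm and die_bed above 8 N or contact force between any of the fingers, the arm and tray above 8 N).
It fails at once if a bystander is moved by more than 25 mm (distance of any of heat_sink, side_cutters, terminal_strip, mouse from where it was at the start of the episode above 0.025 m).
It also fails if it takes over 67 s, if anything falls off the work surface, if the arm or the gripper's body presses on something with over 40 N, if the wrist force passes 120 N, or if a joint passes its speed limit or range.

## Working session

There is one attempt and no reset: what is moved stays moved. The work goes in short steps, each a Python script; the robot and the scene stay as the last script left them, time stands still between calls to the robot, and variables do not carry over. Pictures are saved under pics/ and viewed, at most 10 in all, crops included, and the job is handed in when it is done.

```bash
ls; mkdir -p pics; python3 - <<'E'
from bench import arm
import cv2,pickle
d={}
for n in("scene","side","wrist"):
    c=arm.capture(n);d[n]=c
    cv2.imwrite(f"pics/{n}0.png",c["pixels"][:,:,::-1])
    print(n,c["fx"],c["cx"],c["cy"],c["dist"],c["world_from_camera"].round(3).tolist())
pickle.dump(d,open("cap0.pkl","wb"))
print(arm.read_state())
E
```

```text
pics
scene 473.70112868080525 315.9150029232237 192.71604769466535 [0.00209954 0.         0.         0.         0.        ] [[-0.851, -0.339, 0.401, 0.045], [-0.525, 0.546, -0.653, 0.725], [0.002, -0.766, -0.643, 0.869], [0.0, 0.0, 0.0, 1.0]]
side 499.8140070643642 313.67441940022513 206.35808934282088 [-0.06290664  0.          0.          0.          0.        ] [[-0.733, -0.496, 0.465, -0.077], [-0.68, 0.532, -0.505, 0.608], [0.003, -0.687, -0.727, 1.039], [0.0, 0.0, 0.0, 1.0]]
wrist 305.3058336049408 317.85936739529376 205.44034729595538 [-0.00938327  0.          0.          0.          0.        ] [[0.222, -0.939, -0.263, 0.206], [-0.975, -0.214, -0.058, -0.593], [-0.002, 0.269, -0.963, 0.373], [0.0, 0.0, 0.0, 1.0]]
{'time_s': 0.15, 'joint_pos': array([-1.46602004e+00,  5.32406370e-02,  1.61400367e+00,  7.60888457e-06,
        1.47600464e+00, -1.19034639e-01]), 'qvel': array([-0.00177851, -0.00163935, -0.00470459,  0.00154766, -0.00165398,
        0.00023896]), 'tau': array([ 3.48898302e-04, -3.94244564e+01, -3.70719981e+01, -1.24156791e-04,
        4.70927276e-03, -7.65317623e-06]), 'eef_pos': array([ 0.13864067, -0.60886553,  0.19910854]), 'eef_rot': array([-3.12029664e+00, -3.50641994e-01, -3.04288667e-05]), 'wrist_force': array([ 0.70172806,  0.62803096, -0.28467236]), 'moment': array([ 0.02029651,  0.01245615, -0.03821558]), 'grasp_force': 0.0, 'opening': 1.0034737807067997}
```

View pics/scene0.png

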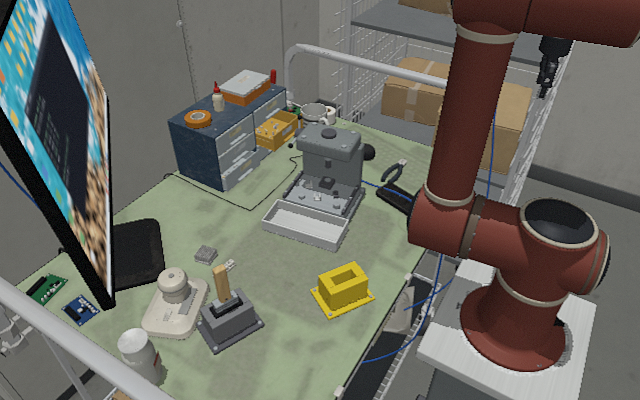

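View pics/side0.png

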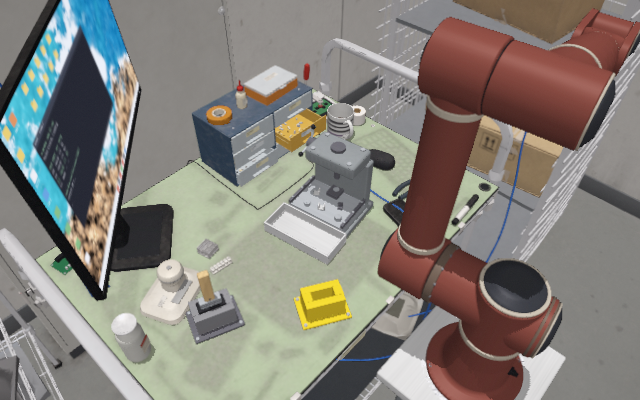

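```bash
python3 - <<'E'
import cv2
s=cv2.imread("pics/scene0.png");t=cv2.imread("pics/side0.png")
cv2.imwrite("pics/press_s.png",cv2.resize(s[115:255,250:390],None,fx=4.2,fy=4.2,interpolation=cv2.INTER_CUBIC))
cv2.imwrite("pics/hold.png",cv2.resize(s[235:360,185:385],None,fx=4,fy=4,interpolation=cv2.INTER_CUBIC))
E
```

```text
(no output)
```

View pics/press_s.png

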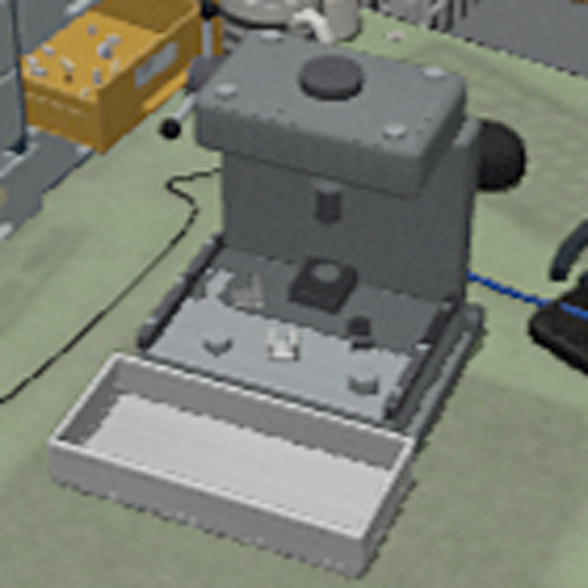

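View pics/hold.png

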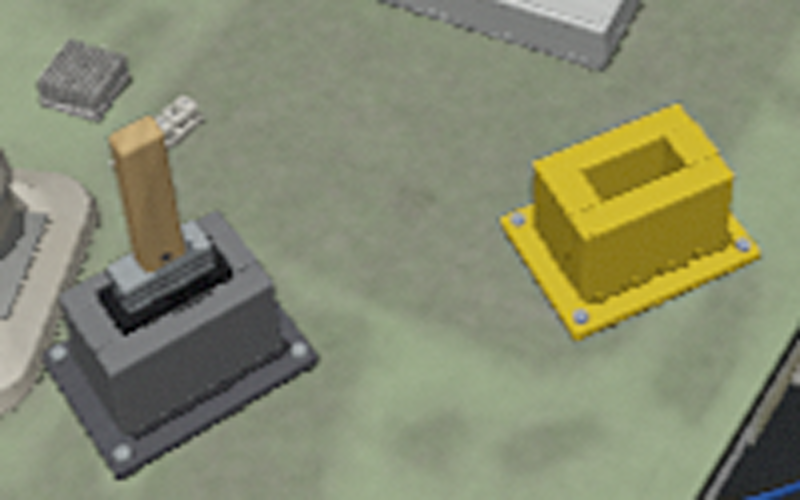

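```bash
python3 - <<'E'
import cv2,numpy as np
t=cv2.imread("pics/side0.png")
a=cv2.resize(t[130:265,255:385],None,fx=4.4,fy=4.4,interpolation=cv2.INTER_CUBIC)
b=cv2.resize(t[265:345,180:250],None,fx=3,fy=3,interpolation=cv2.INTER_CUBIC)
o=np.zeros((600,800,3),np.uint8);o[:a.shape[0],:a.shape[1]]=a;o[:b.shape[0],580:580+b.shape[1]]=b
cv2.imwrite("pics/side_c.png",o)
E
```

```text
(no output)
```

View pics/side_c.png

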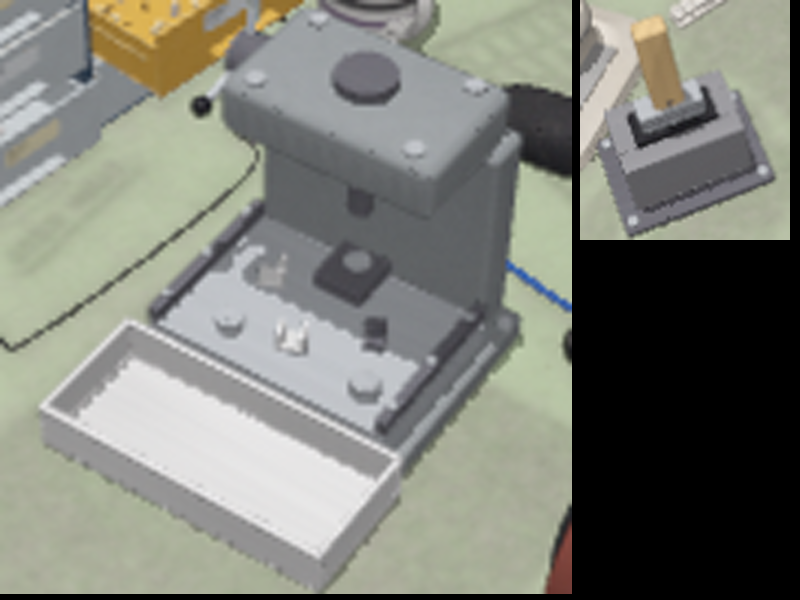

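```bash
cat > geo.py <<'E'
import numpy as np,cv2,pickle
from scipy.optimize import least_squares
from scipy.spatial.transform import Rotation as R
D=pickle.load(open("cap0.pkl","rb"))
def proj(c,P):
    T=np.linalg.inv(c["world_from_camera"]);K=np.array([[c["fx"],0,c["cx"]],[0,c["fy"],c["cy"]],[0,0,1]])
    return cv2.projectPoints(np.atleast_2d(P).astype(float),cv2.Rodrigues(T[:3,:3])[0],T[:3,3],K,np.array(c["dist"]))[0][:,0]
def ray(c,px,z):
    K=np.array([[c["fx"],0,c["cx"]],[0,c["fy"],c["cy"]],[0,0,1]])
    u=cv2.undistortPoints(np.array([[px]],float),K,np.array(c["dist"]))[0,0]
    W=c["world_from_camera"];d=W[:3,:3]@[u[0],u[1],1];o=W[:3,3];return o+d*(z-o[2])/d[2]
def Z(p,f): # frame (x,y,yaw) points -> world
    P=np.atleast_2d(f).astype(float).copy();c,s=np.cos(p[2]),np.sin(p[2])
    return np.c_[p[0]+c*P[:,0]-s*P[:,1],p[1]+s*P[:,0]+c*P[:,1],P[:,2]]
def crop(sc,ox,oy,dx=0):
    return lambda p:((np.array(p,float)-[dx,0]+.5)/sc-.5+[ox,oy])
cs=crop(4.2,250,115);ch=crop(4,185,235);ss=crop(4.4,255,130);sh=crop(3,180,265,580)
E
python3 - <<'E'
from geo import *
S,T=D["scene"],D["side"]
# holder, body top z=.065: image left->top is long (y)
hm=[(S,ch,(62,298),(-1,1)),(S,ch,(213,213),(-1,-1)),(S,ch,(273,283),(1,-1)),(S,ch,(113,372),(1,1))]
def hpts(p):
    r=[]
    for c,f,px,(a,b) in hm: r.append(proj(c,Z(p,[a*.03,b*.047,.065]))[0]-f(px))
    for c,f,px,(a,b) in [(S,ch,(48,357),(-1,1)),(S,ch,(122,478),(1,1)),(S,ch,(318,357),(1,-1)),(T,sh,(773,180),(1,-1)),(T,sh,(632,235),(1,1))]:
        r.append(proj(c,Z(p,[a*.045,b*.06,.004]))[0]-f(px))
    return np.ravel(r)
g=ray(S,ch((170,295)),.065)
best=min((least_squares(hpts,[g[0],g[1],y]) for y in np.arange(-3,3.1,1)),key=lambda q:q.cost)
print("holder",best.x,hpts(best.x).reshape(-1,2).round(1).tolist())
for c,f,px in [(S,ch,(137,130)),(T,sh,(652,27))]: print("handle top",ray(c,f(px),.065+.12),Z(best.x,[0,0,.185]))
tray=[(-.06,.103,.034),(-.152,.103,.034),(-.152,-.103,.034),(-.06,-.103,.034),(-.152,.103,0),(-.152,-.103,0)]
ts=[(120,356),(52,440),(358,545),(412,438),(57,483),(362,577)]
tt=[(130,322),(42,408),(320,558),(402,462),(47,445),(322,590)]
def pp(p):
    r=[]
    for c,f,l in((S,cs,ts),(T,ss,tt)):
        r+=list(proj(c,Z(p,tray))-[f(q) for q in l])
    for c,f,l in((S,cs,[(203,150),(418,193),(140,335),(390,398)]),(T,ss,[(226,122),(432,215),(152,303),(380,415)])):
        r+=list(proj(c,Z(p,[(p[4],.075,.16),(p[4],-.075,.16),(-.06,.088,p[3]+.0115),(-.06,-.088,p[3]+.0115)]))-[f(q) for q in l])
    return np.ravel(r)
g=ray(S,cs((230,465)),.034)
q=least_squares(pp,[g[0],g[1]-.1,-1.5,.043,-.005],loss='soft_l1')
print("press",q.x,pp(q.x).reshape(-1,2).round(1).tolist())
p=q.x;h=p[3]
for n,a,b in [("hexA",(217,344),(230,325)),("U",(283,347),(292,340)),("step",(360,335),(375,335)),("slug",(363,383),(365,387)),("L",(247,295),(270,275)),("die",(325,275),(357,262)),("white",(215,283),(245,262))]:
    o=[]
    for c,f,px in((S,cs,a),(T,ss,b)):
        w=ray(c,f(px),h+(.012 if n=="die" else .006));d=w[:2]-p[:2];k,s=np.cos(p[2]),np.sin(p[2]);o.append((np.array([k*d[0]+s*d[1],-s*d[0]+k*d[1]])*1e3).round())
    print(n,o)
E
```

```text
holder [0.48863288 0.33029914 5.44250978] [[6.2, 24.2], [16.8, 38.2], [-0.5, -3.8], [-6.6, -19.5], [7.6, 34.3], [-10.9, -33.5], [-3.9, -11.5], [-0.8, -13.0], [-3.8, -32.4]]
handle top [0.51206829 0.31353558 0.185     ] [[0.48863288 0.33029914 0.185     ]]
handle top [0.50648785 0.31364069 0.185     ] [[0.48863288 0.33029914 0.185     ]]
press [ 0.5475297  -0.12141476 -1.41899818  0.04634291  0.01021245] [[-0.7, -0.7], [-0.6, 0.8], [1.6, -1.3], [1.6, 0.3], [-0.9, 0.1], [0.2, 0.6], [-0.4, -1.3], [-0.8, -0.4], [0.3, -0.2], [0.7, -1.3], [-1.1, -0.6], [-0.5, 0.6], [-1.3, -1.5], [1.6, 1.6], [-0.9, -1.1], [1.7, 1.4], [-0.0, -0.0], [1.5, 0.7], [-1.4, -0.8], [1.3, 1.0]]
hexA [array([-46.,  38.]), array([-44.,  35.])]
U [array([-32.,  -1.]), array([-33.,  -4.])]
step [array([ -2., -42.]), array([ -1., -44.])]
slug [array([-44., -60.]), array([-41., -62.])]
L [array([ 6., 41.]), array([ 6., 39.])]
die [array([39., -1.]), array([42., -3.])]
white [array([10., 65.]), array([ 7., 59.])]
```

```bash
cat >> geo.py <<'E'
PR=np.array([0.5475297,-0.12141476,-1.41899818]);BED=.0463
L=np.array([0.,0,0])
def tool(x,y,zt,lean,flip,dist):
    """TCP pose so the point `dist` m beyond the TCP along the tool is at press (x,y), world height zt; tool y along press x, leaning to the front"""
    s=np.sin(lean);c=np.cos(lean)
    tz=np.array([s,0,-c]);ty=np.array([c,0,s])*flip;tx=np.cross(ty,tz)
    M=R.from_euler('z',PR[2]).as_matrix()@np.c_[tx,ty,tz]
    tip=Z(PR,[x,y,zt])[0]
    return tip-dist*M[:,2],R.from_matrix(M).as_rotvec()
def down(yaw):  # tool down, tool y axis along world yaw
    ty=np.array([np.cos(yaw),np.sin(yaw),0]);tz=np.array([0,0,-1.]);return R.from_matrix(np.c_[np.cross(ty,tz),ty,tz]).as_rotvec()
E
python3 - <<'E'
from geo import *
from bench import arm
S,T=D["scene"],D["side"]
def hpts(p):
    r=[]
    for c,f,px,(a,b) in [(S,ch,(62,298),(1,1)),(S,ch,(213,213),(1,-1)),(S,ch,(273,283),(-1,-1)),(S,ch,(113,372),(-1,1))]: r.append(proj(c,Z(p,[a*.03,b*.047,.065]))[0]-f(px))
    for c,f,px,(a,b) in [(S,ch,(48,357),(1,1)),(S,ch,(122,478),(-1,1)),(S,ch,(318,357),(-1,-1)),(T,sh,(773,180),(-1,-1)),(T,sh,(632,235),(-1,1))]:
        r.append(proj(c,Z(p,[a*.045,b*.06,.004]))[0]-f(px))
    return np.ravel(r)
b=least_squares(hpts,[.51,.31,1],loss='soft_l1').x
print("holder",b,hpts(b).reshape(-1,2).round(1).tolist())
for c,f,px in [(S,ch,(137,130)),(T,sh,(652,27))]: print("handle top",ray(c,f(px),.185))
for px in [(110,300),(60,250),(175,275),(125,380)]: print(ray(S,px,0).round(2))
for sg in(0,np.pi): 
  for z in (.145,.33):
    q=arm.ik([b[0],b[1],z],down(b[2]+sg));print("grasp",sg,None if q is None else q.round(2))
for fl in(1,-1):
  for x,y in((4,0),(36,45),(36,-52),(-75,0),(-75,45),(-75,-52),(-120,0)):
    q=arm.ik(*tool(x/1e3,y/1e3,.047,.576,fl,.128));print(fl,x,y,None if q is None else q.round(2))
E
```

```text
holder [ 0.51071883  0.31462442 -0.37257603] [[-1.1, -0.8], [1.4, -1.5], [1.1, -0.4], [-0.0, 1.0], [-1.8, 0.3], [-0.5, 0.6], [1.0, 0.2], [1.0, -1.2], [-1.4, 0.4]]
handle top [0.51206829 0.31353558 0.185     ]
handle top [0.50648785 0.31364069 0.185     ]
[ 0.78  0.41 -0.  ]
[1.01 0.37 0.  ]
[0.71 0.28 0.  ]
[0.6  0.52 0.  ]
grasp 0 [ 0.43  0.03  1.73 -0.    1.38  0.8 ]
grasp 0 [ 0.43 -0.05  1.5  -0.    1.69  0.8 ]
grasp 3.141592653589793 [ 0.43  0.03  1.73  0.    1.38 -2.34]
grasp 3.141592653589793 [ 0.43 -0.05  1.5   0.    1.69 -2.34]
1 4 0 [ 0.07 -0.11  1.94 -0.6   1.31  1.65]
1 36 45 [ 0.02 -0.    1.84 -0.6   1.28  1.61]
1 36 -52 [-0.01 -0.25  2.06 -0.59  1.29  1.57]
1 -75 0 [ 0.22 -0.08  1.91 -0.58  1.39  1.77]
1 -75 45 [ 0.22  0.02  1.81 -0.59  1.39  1.77]
1 -75 -52 [ 0.23 -0.21  2.03 -0.58  1.41  1.77]
1 -120 0 [ 0.31 -0.06  1.89 -0.57  1.44  1.84]
-1 4 0 [ 0.07 -0.11  1.94 -0.6   1.31 -1.5 ]
-1 36 45 [ 0.02 -0.    1.84 -0.6   1.28 -1.53]
-1 36 -52 [-0.01 -0.25  2.06 -0.59  1.29 -1.57]
-1 -75 0 [ 0.22 -0.08  1.91 -0.58  1.39 -1.37]
-1 -75 45 [ 0.22  0.02  1.81 -0.59  1.39 -1.37]
-1 -75 -52 [ 0.23 -0.21  2.03 -0.58  1.41 -1.37]
-1 -120 0 [ 0.31 -0.06  1.89 -0.57  1.44 -1.3 ]
```

```bash
python3 - <<'E'
from geo import *
from bench import arm
b=[.5103,.3142,-.3726]
s=arm.read_state()
arm.move_linear([.139,-.609,.42],max_speed=.4)
arm.reach([b[0],b[1],.36],down(b[2]))
arm.move_linear([b[0],b[1],.24],max_speed=.3)
c=arm.capture("wrist");pickle.dump(c,open("w1.pkl","wb"))
cv2.imwrite("pics/w1.png",c["pixels"][:,:,::-1])
print(arm.read_state()["time_s"],proj(c,[b[0],b[1],.185]),proj(c,Z(b,[[.03,.047,.065],[.03,-.047,.065],[-.03,-.047,.065],[-.03,.047,.065]])))
E
```

```text
4.925 [[317.45258399 211.8442838 ]] [[344.0745054  140.87146501]
 [342.3139258  220.29685817]
 [292.58998154 220.34103928]
 [290.69968803 140.89987733]]
```

View pics/w1.png

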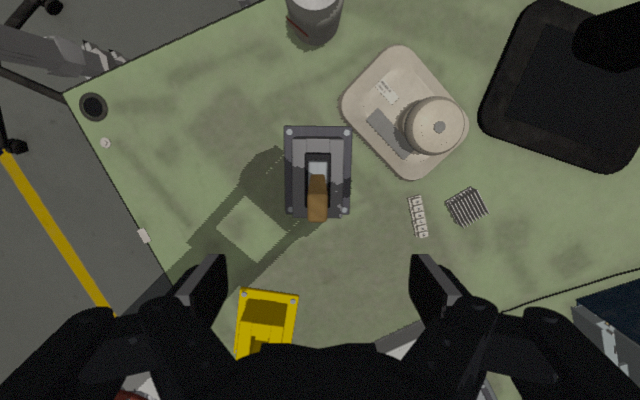

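The view shows the grey holder's top at (292–344, 140–220) and the handle end at (317, 212), both where I predicted. The yellow look-alike is at (268, 320). I'll grasp now.

```bash
python3 - <<'E'
from geo import *
from bench import arm
b=[.5103,.3142,-.3726]
arm.move_linear([b[0],b[1],.145],max_speed=.15)
arm.close(70)
s=arm.read_state();print(s["opening"],s["grasp_force"],s["wrist_force"],s["eef_pos"])
arm.move_linear([b[0],b[1],.32],max_speed=.15)
arm.wait(.15)
s=arm.read_state();print(s["time_s"],s["opening"],s["wrist_force"],s["eef_pos"])
p,r=tool(-.125,0,.14,.576,1,.128)
arm.reach(p,r)
c=arm.capture("wrist");pickle.dump(c,open("w2.pkl","wb"));cv2.imwrite("pics/w2.png",c["pixels"][:,:,::-1])
c=arm.capture("scene");cv2.imwrite("pics/s2.png",c["pixels"][:,:,::-1])
print(arm.read_state()["time_s"])
o=np.zeros((600,800,3),np.uint8)
o[:400,:640]=cv2.imread("pics/w2.png");o[360:600,500:800]=cv2.resize(cv2.imread("pics/s2.png")[100:260,230:430],(300,240))
cv2.imwrite("pics/c2.png",o)
E
```

```text
0.15857342666216528 71.13561987876892 [-0.53188034  1.39687303  1.26859447] [0.5105397  0.31440788 0.14549632]
7.825 0.15799943180666912 [ 0.7459253   0.0652651  -0.85131209] [0.50990045 0.31399847 0.31863365]
8.8417
```

View pics/c2.png

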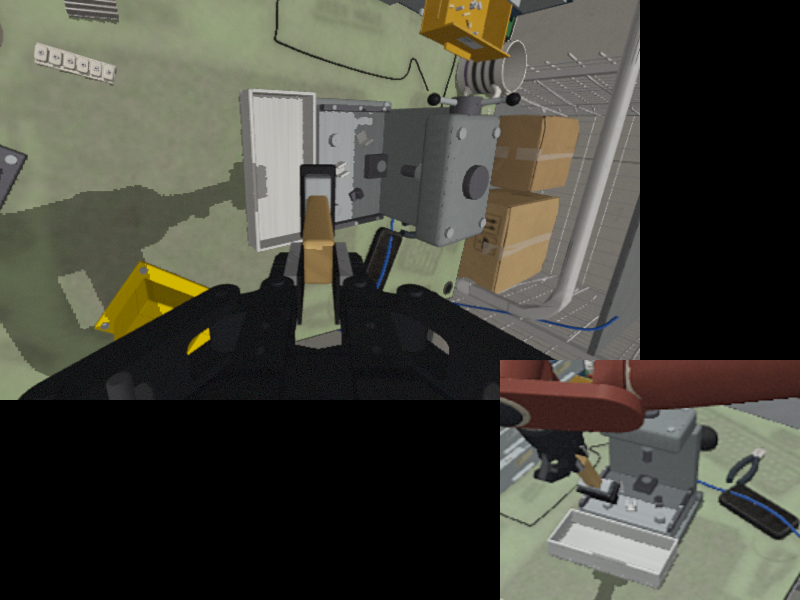

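The brush is held straight over the tray. The wrist view shows a piece at (333,140), the channel at (341,168), the step block at (357,194), the angle at (363,138), the die at (375,166) and a bright patch at (363,122). The fifth piece is hidden behind the brush. I'll check these positions, then feel for the bed at the free spot behind the channel.

```bash
python3 - <<'E'
from geo import *
from bench import arm
c=pickle.load(open("w2.pkl","rb"))
for n,px in dict(hexA=(333,140),U=(341,168),step=(357,194),L=(363,138),patch=(363,122),die=(375,166),trayBL=(315,95),headL=(433,113)).items():
    w=ray(c,px,{"die":.058,"trayBL":.034,"headL":.2}.get(n,BED+.006));d=w[:2]-PR[:2];k,s=np.cos(PR[2]),np.sin(PR[2]);print(n,(np.array([k*d[0]+s*d[1],-s*d[0]+k*d[1]])*1e3).round())
t=.576
for x,z in((-.04,.10),(.005-.03*np.tan(t),BED+.042)):
    arm.move_linear(*tool(x,0,z,t,1,.128),max_speed=.15)
arm.wait(.1);f0=arm.read_state()["wrist_force"]
p,r=tool(.005,0,BED-.012,t,1,.128)
g=arm.move_linear(p,r,max_speed=.025,guard=1.5)
s=arm.read_state();print(g,s["time_s"],s["wrist_force"]-f0,s["eef_pos"])
M=R.from_rotvec(s["eef_rot"]).as_matrix()
tip=s["eef_pos"]+.128*M[:,2];print("tip at 128:",tip, "press x",)
E
```

```text
hexA [-45.  43.]
U [-31.   4.]
step [  0. -37.]
L [ 8. 44.]
patch [ 7. 67.]
die [28.  3.]
trayBL [-62. 101.]
headL [-35.  76.]
True 11.9167 [-1.28256658  3.46583126  4.62432268] [ 0.53745435 -0.05565123  0.14582262]
tip at 128: [ 0.54797777 -0.12452612  0.03844708] press x
```

```bash
cat >> geo.py <<'E'
DI=.117;ZC=.0477;TH=.576
def T(x,y,z): return tool(x/1e3,y/1e3,z,TH,1,DI)
E
python3 - <<'E'
from geo import *
from bench import arm
s=arm.read_state();M=R.from_rotvec(s["eef_rot"]).as_matrix();t=s["eef_pos"]+DI*M[:,2]
d=t[:2]-PR[:2];k,q=np.cos(PR[2]),np.sin(PR[2]);x=(k*d[0]+q*d[1])*1e3;print("tip",x,(-q*d[0]+k*d[1])*1e3,t[2],s["wrist_force"])
arm.move_linear(*T(x,0,ZC+.0006),max_speed=.02)
print(arm.read_state()["wrist_force"])
for xe in(-30,-55,-80):
    g=arm.move_linear(*T(xe,0,ZC+.0006),max_speed=.06,guard=12);s=arm.read_state();print(g,xe,s["wrist_force"],s["eef_pos"])
    if g:break
c=arm.capture("side");cv2.imwrite("pics/s3.png",cv2.resize(c["pixels"][130:265,255:385,::-1],None,fx=4.4,fy=4.4,interpolation=cv2.INTER_CUBIC))
print(s["time_s"])
E
```

```text
tip -2.844287983961633 -0.02648544533315764 0.04767466112586695 [-1.12220913  3.68289446  3.20628482]
[-0.11517779  1.48193392  0.11710577]
False -30 [-0.43159116 -0.55371726 -1.8160897 ] [ 0.53332582 -0.02837309  0.14628164]
False -55 [-0.70874794  0.58782512 -0.933114  ] [ 0.52960829 -0.00377412  0.14643171]
False -80 [ 0.82520767  0.37369412 -1.40117248] [0.52582576 0.02096571 0.14643892]
13.925
```

View pics/s3.png

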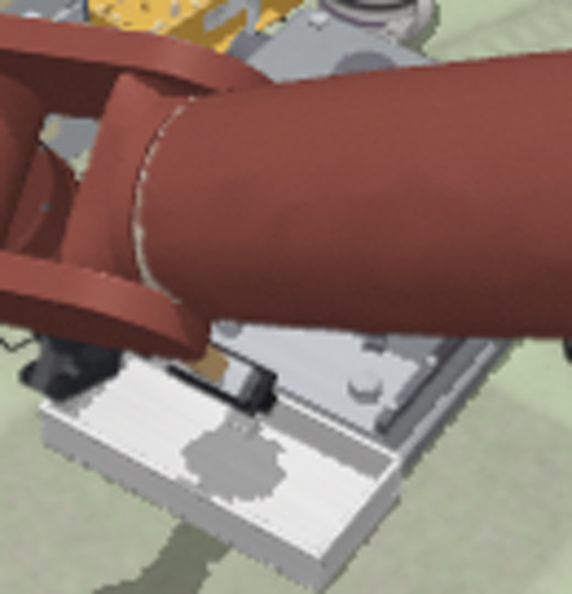

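The channel is in the tray, just below the brush. Next is the right lane, with the step block and slug.

```bash
cat >> geo.py <<'E'
def lane(arm,y,xb,xe=-82,up=.035,z=ZC+.0002,cams=()):
    xf=xb-up*1e3*np.tan(TH)
    arm.move_linear(*T(-82,y,z+up),max_speed=.2)
    arm.move_linear(*T(xf,y,z+up),max_speed=.15)
    g=arm.move_linear(*T(xb,y,z),max_speed=.04,guard=4)
    s=arm.read_state();print("down",g,s["wrist_force"].round(1),s["eef_pos"].round(4))
    if g and abs(s["eef_pos"][2]-T(xb,y,z)[0][2])>.002: print("EARLY STOP");return
    for x in np.linspace(xb,xe,4)[1:]:
        g=arm.move_linear(*T(x,y,z),max_speed=.07,guard=12);s=arm.read_state();print(g,round(x),s["wrist_force"].round(1),s["eef_pos"][2].round(4))
        if g:return
    print(s["time_s"])
E
python3 - <<'E'
from geo import *
from bench import arm
arm.move_linear(*T(-82,0,ZC+.036),max_speed=.2)
lane(arm,-51,32)
c=arm.capture("side");cv2.imwrite("pics/s4.png",c["pixels"][:,:,::-1])
E
```

```text
down False [ 0.3  0.2 -1.7] [ 0.4925 -0.0977  0.1462]
False -6 [ 0.3  0.9 -1.1] 0.1461
False -44 [ 0.2  0.5 -0.3] 0.1461
False -82 [ 0.1 -0.6 -1.3] 0.146
18.7333
```

```bash
python3 - <<'E'
from geo import *
from bench import arm
arm.move_linear(*T(-82,-51,ZC+.036),max_speed=.2)
lane(arm,44,36)
arm.move_linear(*T(-110,20,ZC+.08),max_speed=.2)
arm.reach([.47,.25,.34],down(-.3726))
a=[]
for n,(r0,r1,c0,c1) in dict(scene=(160,255,250,390),side=(175,265,255,395)).items():
    c=arm.capture(n);a.append(cv2.resize(c["pixels"][r0:r1,c0:c1,::-1],(420,300),interpolation=cv2.INTER_CUBIC));cv2.imwrite(f"pics/{n}5.png",c["pixels"][:,:,::-1])
cv2.imwrite("pics/c5.png",np.vstack(a));print(arm.read_state()["time_s"])
E
```

```text
down True [-0.7 -1.9  2.4] [ 0.5853 -0.0826  0.1562]
EARLY STOP
23.2583
```

View pics/c5.png

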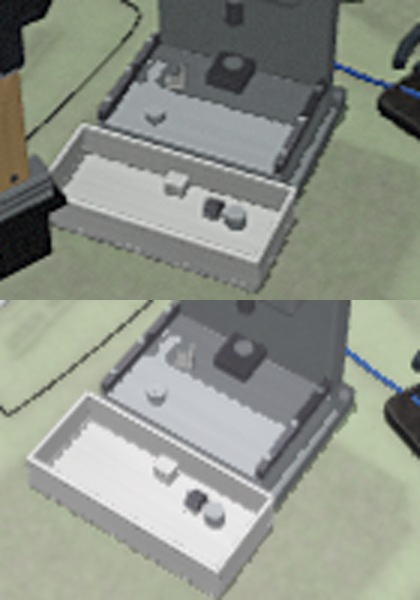

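```bash
python3 - <<'E'
from geo import *
S,T2=D["scene"],D["side"]
a=cv2.imread("pics/scene5.png")[172:196,288:324];b=cv2.imread("pics/side5.png")[180:204,295:331]
cv2.imwrite("pics/L.png",np.hstack([cv2.resize(q,(396,264),interpolation=cv2.INTER_CUBIC) for q in(a,b)]))
def pf(c,px,z):
    w=ray(c,px,z);d=w[:2]-PR[:2];k,s=np.cos(PR[2]),np.sin(PR[2]);return (np.array([k*d[0]+s*d[1],-s*d[0]+k*d[1]])*1e3).round()
# predict footprint pixels in zoomed crop for L centre (7,42)
for z in(.044,.060):
  for x,y in((-1,34),(-1,50),(15,50),(15,34)):
    P=Z(PR,[x/1e3,y/1e3,z]);print(z,x,y,((proj(S,P)[0]-[288,172]+.5)*11).round(),((proj(T2,P)[0]-[295,180]+.5)*11+[396,0]).round())
E
```

```text
0.044 -1 34 [243. 197.] [633. 187.]
0.044 -1 50 [184. 181.] [581. 162.]
0.044 15 50 [210. 144.] [616. 125.]
0.044 15 34 [269. 159.] [668. 150.]
0.06 -1 34 [243. 147.] [634. 142.]
0.06 -1 50 [183. 131.] [581. 117.]
0.06 15 50 [209.  94.] [617.  80.]
0.06 15 34 [268. 110.] [669. 105.]
```

View pics/L.png

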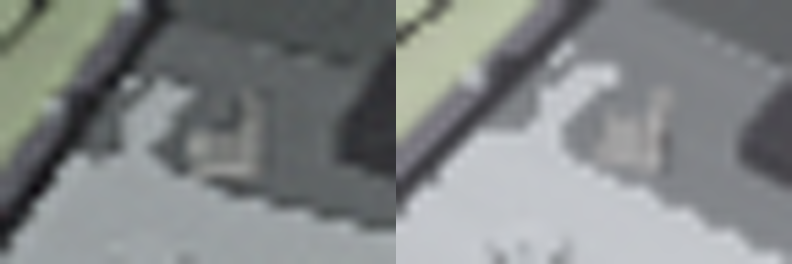

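Three pieces are in the tray, and the white patch is just sunlight on the bed. The angle now spans about x 7–23 mm, y 32–49 mm, so I need to start farther back, at x = 44 mm.

```bash
python3 - <<'E'
from geo import *
from bench import arm
arm.reach(*T(-110,20,ZC+.08))
lane(arm,44,44)
s=arm.read_state();print(s["time_s"])
c=arm.capture("side");cv2.imwrite("pics/s6.png",c["pixels"][:,:,::-1])
E
```

```text
down False [-0.5 -0.6 -0.2] [ 0.5882 -0.0952  0.1462]
False 2 [-0.5  0.4 -0.2] 0.1461
False -40 [-0.3  0.1 -0.2] 0.1461
False -82 [-1.1 -0.  -0.4] 0.146
28.95
28.95
```

```bash
python3 - <<'E'
from geo import *
from bench import arm
arm.move_linear(*T(-110,44,ZC+.08),max_speed=.2)
arm.reach([.47,.25,.34],down(-.3726))
def pf(c,px,z):
    w=ray(c,px,z);d=w[:2]-PR[:2];k,s=np.cos(PR[2]),np.sin(PR[2]);return (np.array([k*d[0]+s*d[1],-s*d[0]+k*d[1]])*1e3).round().tolist()
for n in("scene","side"):
    c=arm.capture(n);im=np.ascontiguousarray(c["pixels"][:,:,::-1]);cv2.imwrite(f"pics/{n}7.png",im)
    d=np.abs(im.astype(int)-cv2.imread(f"pics/{n}5.png")).max(2)
    m=np.zeros(d.shape,np.uint8)
    cv2.fillConvexPoly(m,proj(c,Z(PR,[(-.16,.11,.03),(.06,.09,.05),(.06,-.09,.05),(-.16,-.11,.03)])).astype(np.int32),1)
    k,l,st,ce=cv2.connectedComponentsWithStats(((d>18)&(m>0)).astype(np.uint8),connectivity=8)
    for i in range(1,k):
        if st[i,4]>=4:print(n,st[i].tolist(),ce[i].round(1),"bed",pf(c,ce[i],.049),"tray",pf(c,ce[i],.010))
print(arm.read_state()["time_s"])
E
```

```text
scene [305, 180, 7, 8, 28] [308.  184.8] bed [10.0, 44.0] tray [54.0, 63.0]
scene [298, 196, 8, 4, 22] [301.5 197.3] bed [-45.0, 38.0] tray [-4.0, 58.0]
scene [289, 208, 11, 16, 83] [293.8 216.7] bed [-122.0, 25.0] tray [-84.0, 44.0]
scene [262, 222, 5, 3, 8] [264.4 223. ] bed [-172.0, 83.0] tray [-136.0, 104.0]
scene [269, 225, 3, 2, 4] [270.  225.5] bed [-174.0, 66.0] tray [-139.0, 86.0]
side [313, 188, 7, 7, 26] [316.5 192. ] bed [10.0, 40.0] tray [42.0, 62.0]
side [304, 202, 7, 5, 21] [307.  204.4] bed [-44.0, 35.0] tray [-14.0, 56.0]
side [292, 213, 10, 16, 77] [296.6 222.1] bed [-113.0, 21.0] tray [-85.0, 42.0]
30.6333
```

The angle and the hex are gone from the bed, and a new two-piece blob sits in the tray at about x −84 mm, y 43 mm in the press frame. The other three are unchanged, so I'll hang the brush back.

```bash
python3 - <<'E'
from geo import *
from bench import arm
b=[.5103,.3142,-.3726]
arm.reach([b[0],b[1],.32],down(b[2]));arm.wait(.3)
g=arm.move_linear([b[0],b[1],.155],max_speed=.1,guard=6)
s=arm.read_state();print(g,s["wrist_force"],s["eef_pos"])
if not g:
    g=arm.move_linear([b[0],b[1],.143],max_speed=.02,guard=3)
    s=arm.read_state();print(g,s["wrist_force"],s["eef_pos"])
    if s["eef_pos"][2]<.149:
        arm.gripper_open();arm.wait(.3)
        arm.move_linear([b[0],b[1],.30],max_speed=.15)
        arm.reach([.40,.15,.40],down(b[2]))
        for n in("scene","side"):
            c=arm.capture(n);im=np.ascontiguousarray(c["pixels"][:,:,::-1]);cv2.imwrite(f"pics/{n}8.png",im)
            h=cv2.cvtColor(im,cv2.COLOR_BGR2HSV);o=cv2.imread(f"pics/{n}0.png");ho=cv2.cvtColor(o,cv2.COLOR_BGR2HSV)
            p=proj(c,[b[0],b[1],.13])[0].astype(int)
            for nm,q in(("now",h),("start",ho)):
                w=q[p[1]-40:p[1]+40,p[0]-30:p[0]+30];m=(w[...,0]>8)&(w[...,0]<22)&(w[...,1]>90)
                ys,xs=np.nonzero(m);print(n,nm,m.sum(),xs.mean()+p[0]-30,ys.mean()+p[1]-40,ys.min()+p[1]-40,ys.max()+p[1]-40)
print(arm.read_state()["time_s"])
E
```

```text
False [-0.28488717 -0.54062028 -1.48996852] [0.51078589 0.31441173 0.15586644]
True [-0.47630101  0.47503041  3.53001294] [0.51020259 0.31415404 0.14549292]
scene now 440 221.5568181818182 282.96363636363634 264 316
scene start 433 221.42494226327943 282.824480369515 264 317
side now 243 205.9218106995885 287.44032921810697 275 300
side start 247 205.83805668016194 287.31983805668017 274 300
36.8083
```

```bash
python3 - <<'E'
from geo import *
def pf(c,px,z):
    w=ray(c,px,z);d=w[:2]-PR[:2];k,s=np.cos(PR[2]),np.sin(PR[2]);return (np.array([k*d[0]+s*d[1],-s*d[0]+k*d[1]])*1e3).round().tolist()
for n in("scene","side"):
    c=D[n];a=cv2.imread(f"pics/{n}7.png");d=np.abs(a.astype(int)-cv2.imread(f"pics/{n}5.png")).max(2)
    x0,y0=(287,205) if n=="scene" else (290,210)
    for r in d[y0:y0+22,x0:x0+16]: print("".join("#" if v>18 else "." for v in r))
    print([(z,pf(c,(x0+5,y0+3),z)) for z in(.016,.034)], [pf(c,(x0+5,y0+18),.004)])
    e=np.abs(a.astype(int)-cv2.imread(f"pics/{n}8.png")).max(2);print("moved since",(e[y0:y0+22,x0:x0+16]>25).sum())
E
```

```text
................
................
................
...###..........
....###.........
.....##.........
....#.##........
.....###........
...######.......
..######........
..######........
..######........
...###.#####....
.......#####....
......######....
.....#######....
.....########...
......#######...
.......####.....
................
................
................
[(0.016, [-61.0, 60.0]), (0.034, [-79.0, 51.0])] [[-102.0, 41.0]]
moved since 0
................
................
................
.....#..........
.....##.........
.....###........
.....#.##.......
...#...#........
....#####.......
..#######.......
...######.......
...#####........
...####.........
......#####.....
.....#######....
....########....
.....#######....
.....######.....
.....######.....
................
................
................
[(0.016, [-64.0, 62.0]), (0.034, [-78.0, 52.0])] [[-101.0, 36.0]]
moved since 0
```

```bash
python3 -c "
from bench import arm
print(arm.job_done())"
```

```text
the job is handed in; nothing more can be done
None
```

I handed the job in at about 37 s: the camera images put all five offcuts in the catch tray and the brush hanging upright in its grey holder where it started, though I haven't seen the judge's verdict.

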